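# Open the intake filter box

### The job

The intake filter of the bench's suction line is due for inspection. Press the snap tab at the end of the grey filter box down with the fingers until the cover pops free of its hook, then let go and push the cover with the fingers along its rails onto the landing until the filter is fully uncovered. Leave the cover flat on the landing; do not lift or tip it, do not touch the filter, and leave the loose things on the bench where they are.

Things in the scene. Friction and masses are not known exactly. Their poses are not given: they have to be found in the camera images.
- filter_box: Low grey box screwed to the bench; case 112 (x) x 300 (y) mm, foot plate 124 x 308. Origin: middle of its underside, z up; long side along y. Snap tab at the +y end, cover seat y = -8 to 92 mm, landing beyond to y = -143. Cover rides on rails, tops at z = 60, between side guides 6 mm high; two steel keepers a side (tops z = 69, y = 72 and 14, |x| > 41 mm) hold it down on the seat.
- snap_tab (a joint): Angle of the snap tab, a sprung black rocker hinged 108 mm from the box's middle, 71 mm high. 0 = rest: its hook blocks the cover's rear flange. Pressing its pad down (5 to 10 N) turns it up to 0.38 rad and raises the hook; above about 0.25 rad two spring pins push the cover 12 mm in -y, out of the hook's reach. The tab springs back when let go.
- tab_pad (a point): Middle of the top face of the snap tab's press pad, a ribbed black plate 30 x 30 mm, 85 mm above the bench at rest, at y = +128 mm of the box frame, 20 mm beyond the tab's hinge. At rest the pad rises outward (+y) by 0.33 rad, its outer edge 90 mm high; nearly fully pressed it is level, its top 77 mm above the bench. The black blocks beside the hinge (x = +-32, y = 98 to 118 mm) are 75 mm high.
- cover: Loose aluminium cover plate 92 (x) x 100 (y) x 4 mm, 0.2 to 0.4 kg, with a 10 mm high flange at its rear (+y) edge and a grip rib. Origin: middle of its underside; axes as the box's. Seated: y = +42, z = 60 mm of the box frame; popped free: about y = +30. Past y = -43 the filter is fully uncovered; at y = -93 it meets the stop. Slides with 1 to 3 N.
- grip_rib (a point): Middle of the top edge of the cover's grip rib: 56 mm long across the box (x), 8 mm thick, 18 mm high above the plate, top 82 mm above the bench, 16 mm from the cover's origin towards -y. Push on its +y face, above the plate. From that face back to the tab's hook the plate is free for 53 mm (65 mm after the pop).
- stop_strip (a point): Middle of the top of the strip that ends the landing, 9 mm above the rails (69 mm above the bench), at y = -146 mm of the box frame; the cover cannot slide past it.
- filter: White pleated filter element, 66 x 66 mm, fixed in the box under the cover; origin at the middle of its underside, at y = +42 mm of the box frame; its top is 53 mm above the bench, 7 mm below the rails. Not to be touched.
- tube_pack_1: Bystander far right on the bench: packed filter tube, 53 x 253 x 45 mm, lying; leave it. Origin: centre of its underside.
- tube_pack_2: Bystander behind the box: packed filter tube, 53 x 253 x 45 mm, lying; leave it. Origin: centre of its underside.
- canister_pack: Bystander at the right: shorter packed canister, 64 x 178 x 54 mm, lying; leave it. Origin: centre of its underside.
- timer: Bystander right of the blue parts tray: bench timer, 62 x 62 x 22 mm; leave it. Origin: centre of its underside.
- cap_3: Bystander beside the box's tab end: ribbed cap with a nozzle, 38 x 38 x 34 mm; leave it. Origin: centre of its underside.
- loupe: Bystander behind the box, at the left: black loupe, 39 mm across, 37 mm high; leave it. Origin: centre of its underside.
- label_roll: Bystander right of the blue parts tray: roll of labels, 59 mm across, 30 mm high; leave it. Origin: centre of its underside.
- lamp_bar_end (a point): Underside of the left end of the white inspection-lamp bar, which hangs over the far half of the bench: 50 mm wide (x), 55 mm high, level, running from this point 640 mm to the right (-y), 0.49 m above the bench. Solid: bring the arm round nearer the robot, not through it.

How it is judged:
On the way, in this order (a step that is already met when the one before it is completed fails the run):
1. the snap tab is pressed down until its hook is clear (value of joint snap_tab above 0.22 rad).
2. the cover has popped free of the hook (y of cover in the frame of filter_box below 0.0355 m), for 0.1 s.
3. the cover has been pushed off its seat, clear of the filter (y of cover in the frame of filter_box below -0.042 m), for 0.1 s.
At the end, for the whole second after the job is handed in: The cover lies still and flat (within 3 mm and 0.05 rad) between the side guides on the landing, its rear edge past the filter opening (origin at y < -42 mm of the box frame); the snap tab has sprung back; the robot is clear (y of cover in the frame of filter_box between -0.098 and -0.042 m and x of cover in the frame of filter_box between -0.006 and 0.006 m and z of cover in the frame of filter_box between 0.057 and 0.063 m and angle between cover's own z axis and vertical below 0.05 rad and linear speed of cover below 0.01 m/s and value of joint snap_tab below 0.06 rad); the robot touches nothing.
It fails at once if the cover is pushed with the arm or the gripper's body instead of the fingers (contact force between the arm and cover above 2 N).
It fails at once if the cover is lifted or tipped (more than 8 mm or 0.15 rad) (z of cover in the frame of filter_box above 0.068 m or angle between cover's own z axis and vertical above 0.15 rad).
It fails at once if the filter is touched (contact force between any of the fingers, the arm and filter above 0.3 N).
It fails at once if a thing standing on the bench is moved by more than 20 mm (distance of any of tube_pack_1, tube_pack_2, canister_pack, timer, cap_3, loupe, label_roll from where it was at the start of the episode above 0.02 m).
It also fails if it takes over 42 s, if anything falls off the work surface, if the arm or the gripper's body presses on something with over 40 N, if the wrist force passes 120 N, or if a joint passes its speed limit or range.

### The arm

A 6-joint arm with a two-finger parallel gripper is mounted at the origin on a cart in front of the work surface, level with it; the furniture and walls round the work are solid. World frame = base frame: x ahead of the robot, y to its left, z up, the work surface at z = 0. Lengths are in m, angles in rad, forces in N, time in s.
With the tool pointing down it reaches from about 0.375 to 0.825 m from the base axis. Payload 5.5 kg.
Tool frame: the origin (TCP) lies midway between the tips of the shut fingers; the grasp point (between the pads) lies 19 mm behind it; z points along the fingers, x is the direction in which the jaws open and shut, and the axes are right-handed (so a half turn about z gives the same grasp; the last joint's range is limited). The gripper opens to 85 mm and grips with 20 to 120 N. Pads are 22 mm wide; open, the fingers measure 114 mm over their backs; the gripper's body (76 mm by 85 mm) begins 54 mm behind the grasp point. The pads swing forward as they close: fully open they stand 13 mm farther back than shut.
Start: joints at [-1.135, 0.314, -0.047, 1.21, 0, 1.571], TCP at [0.253, -0.544, 0.202] pointing down, gripper open.
Joint ranges: [-2.67, 2.67], [-0.69, 1.73], [-1.03, 1.25], [-2.08, 2.16], [-1.42, 1.45], [-3.14, 3.14]. Speed limits (rad/s): [2.39, 2.39, 3.01, 3.14, 3.14, 3.14].

### API

Orientations are given as a rotation vector (axis times angle).
In Python, from rig import bot gives the robot as it stands. The module is installed in compiled form; this text tells all that it offers. Calls block until the motion is done:
- bot.move_ptp(position, orientation): joint-space move of the TCP to a pose.
- bot.line_to(position, feed=0.15, ori=None, until_force=None): straight line of the TCP; ori=None keeps the orientation; feed is the mean speed in m/s. With until_force (N) it stops when the force on the tool has changed by that much, and returns True; else False.
- bot.move_joints(angles): joint-space move.
- bot.move_gripper(opening): finger opening in m; the grip force is fixed at half the most; returns when the fingers have stopped.
- bot.hold(seconds).
- bot.inverse_kinematics(position, orientation): joint angles nearest the present ones, or None.
- bot.snapshot(name): name is "scene" or "top" or "wrist"; returns (picture, depth): 420x560x3 uint8, red, green, blue; 420x560 float32, m along the optical axis (not along the pixel's ray), 0 where there is no reading.
- bot.calibration(name): a dict with "mtx" (3x3 intrinsics, pixels), "extrinsics" (4x4, takes a point from world to camera coordinates); the wrist camera has in their place "hand_eye" (4x4, takes a point from camera to tool coordinates, whose origin is the TCP and whose axes are the tool frame's). Camera axes: x right, y down, z forward; pixel columns grow to the right and rows downward; lengths in m; the calibration is good to about 2 mm. A picture is of the moment at which its call begins: read the wrist's pose just before it. calibration takes no time and is no camera call.
A pose or a line that the arm cannot do raises bot.Unreachable and nothing moves.
- bot.sign_off(): hands the job in, once; it reports no verdict.
Trained networks look in the newest picture that a camera, given by its name, has taken for a name from the list of things; names that differ only in an ending like _2 or _b are one class to them, and where a whole thing is asked for, a point or a joint stands for the part that bears it (a point fixed in the world has none). Each returns a list of dicts, best first, with "score" (0 to 1); they miss things now and then, are a little off and sometimes report something else, mostly with a low value. They report only what shows in the picture. A call takes as long as a camera call.
- bot.outline_of(camera, target): "region" (420x560 bool, what is visible of it) and "xy" ([column, row] in pixels, amid what is visible of it).
Readings, each from a call of its own:
- bot.current_time_s(): time.
- bot.current_qpos(): joint angles.
- bot.current_joint_velocities(): joint speeds.
- bot.current_tau(): joint torques, N m.
- bot.current_eef_pos(): TCP position.
- bot.current_orientation(): TCP orientation.
- bot.current_ft_force(): force on the tool from outside, world axes, zero at the start.
- bot.current_moment(): the same for the moment, N m.
- bot.current_gripper_width(): finger opening in m.
Only numpy, scipy, OpenCV 4.12 (cv2) and the standard library are available. Lean on these libraries where they do the work, as an engineer would, in place of code of your own. Each camera call takes 0.05 s, during which the arm holds its last target. There are 200 camera calls.

## Working session

There is one attempt and no reset: what is moved stays moved. The work goes in short steps, each a Python script; the robot and the scene stay as the last script left them, time stands still between calls to the robot, and variables do not carry over. Pictures are saved under pics/ and viewed, about 8 in all and at most 12, crops included, and the job is handed in when it is done.

```bash
mkdir -p pics; cat > h.py <<'E'
import numpy as np, cv2
from rig import bot
def cloud(cam,depth,T=None):
    c=bot.calibration(cam);K=np.array(c["mtx"])
    v,u=np.mgrid[:420,:560]
    P=np.stack([(u-K[0,2])/K[0,0]*depth,(v-K[1,2])/K[1,1]*depth,depth],-1)
    M=np.linalg.inv(np.array(c["extrinsics"])) if T is None else T@np.array(c["hand_eye"])
    W=P@M[:3,:3].T+M[:3,3]; W[depth<=0]=np.nan
    return W
def save(n,im): cv2.imwrite("pics/"+n,cv2.cvtColor(im,cv2.COLOR_RGB2BGR))
E
python3 - <<'E'
from h import *
for cam in("top","scene"):
    im,d=bot.snapshot(cam); save(cam+"0.png",im); W=cloud(cam,d); np.save(cam+"0.npy",W)
    for t in("filter_box","tab_pad","cover","grip_rib","cap_3","stop_strip"):
        try:
            for o in bot.outline_of(cam,t)[:2]:
                p=W[o["region"]]; print(cam,t,round(o["score"],2),np.round(o["xy"]),o["region"].sum(),np.nanmedian(p,0).round(3),np.nanpercentile(p,2,axis=0).round(3),np.nanpercentile(p,98,axis=0).round(3))
        except Exception as e: print(t,e)
print(bot.current_time_s(),bot.current_orientation(),bot.current_gripper_width())
E
```

```text
top filter_box 0.58 [229. 245.] 2304 [0.518 0.191 0.059] [ 0.449  0.076 -0.001] [0.586 0.374 0.083]
top tab_pad 0.45 [183. 248.] 126 [0.506 0.345 0.08 ] [0.492 0.316 0.07 ] [0.518 0.37  0.09 ]
top cover 0.7 [205. 247.] 610 [0.516 0.271 0.063] [0.475 0.227 0.057] [0.556 0.318 0.082]
top cover 0.58 [229. 244.] 2147 [0.515 0.187 0.059] [0.449 0.076 0.   ] [0.584 0.376 0.083]
top grip_rib 0.64 [203. 248.] 685 [0.516 0.271 0.063] [0.471 0.225 0.057] [0.559 0.319 0.082]
top stop_strip 0.96 [228. 246.] 2237 [0.518 0.19  0.059] [ 0.449  0.076 -0.   ] [0.584 0.374 0.083]
scene filter_box 0.92 [272. 315.] 2521 [0.492 0.241 0.056] [0.445 0.092 0.001] [0.578 0.39  0.079]
scene tab_pad 0.6 [214. 292.] 716 [0.685 0.244 0.036] [0.668 0.116 0.003] [0.716 0.334 0.045]
scene tab_pad 0.51 [268. 318.] 2745 [0.492 0.253 0.056] [0.444 0.091 0.   ] [0.579 0.392 0.082]
scene cover 0.64 [258. 308.] 622 [0.511 0.276 0.063] [0.468 0.229 0.059] [0.558 0.33  0.08 ]
scene grip_rib 0.62 [257. 307.] 516 [0.513 0.274 0.063] [0.475 0.232 0.059] [0.557 0.321 0.081]
scene cap_3 0.65 [230. 355.] 182 [0.499 0.42  0.013] [ 0.484  0.389 -0.003] [0.525 0.435 0.03 ]
scene stop_strip 0.55 [265. 316.] 2618 [0.491 0.243 0.056] [0.444 0.091 0.   ] [0.579 0.39  0.08 ]
0.7 [ 2.64911555e+00 -1.68867615e+00  2.15293779e-06] 0.08551264376423522
```

```bash
python3 - <<'E'
from h import *
for cam in("top","scene"):
    W=np.load(cam+"0.npy"); m=(W[...,2]>.05)&(W[...,2]<.1)&(abs(W[...,0]-.517)<.09)&(W[...,1]>.04)&(W[...,1]<.4)
    n,l=cv2.connectedComponents(m.astype(np.uint8)); k=np.argmax(np.bincount(l[l>0])); p=W[l==k]
    print(cam,cv2.minAreaRect((p[:,:2]*1000).astype(np.float32)))
    q=p[p[:,2]>.076]; print(q[::max(1,len(q)//25)].round(3).tolist())
a=cv2.imread("pics/top0.png");b=cv2.imread("pics/scene0.png")
cv2.imwrite("pics/v1.png",np.vstack([cv2.resize(a[150:350,100:380],(800,571))]))
cv2.imwrite("pics/v2.png",b)
E
```

```text
top ((519.1587524414062, 232.75657653808594), (112.18809509277344, 300.33868408203125), 7.959293365478516)
[[0.541, 0.351, 0.077], [0.537, 0.263, 0.082], [0.534, 0.256, 0.079], [0.524, 0.336, 0.079], [0.517, 0.36, 0.078], [0.519, 0.255, 0.082], [0.513, 0.356, 0.081], [0.514, 0.332, 0.08], [0.509, 0.372, 0.084], [0.51, 0.349, 0.081], [0.511, 0.318, 0.079], [0.506, 0.365, 0.085], [0.506, 0.337, 0.084], [0.509, 0.255, 0.083], [0.502, 0.358, 0.084], [0.503, 0.334, 0.08], [0.506, 0.252, 0.079], [0.499, 0.354, 0.084], [0.5, 0.324, 0.079], [0.495, 0.374, 0.085], [0.496, 0.352, 0.079], [0.497, 0.324, 0.077], [0.491, 0.37, 0.088], [0.492, 0.347, 0.082], [0.488, 0.367, 0.086], [0.492, 0.254, 0.079], [0.479, 0.33, 0.076]]
scene ((517.92431640625, 237.50794982910156), (113.10736083984375, 305.24102783203125), 7.439680099487305)
[[0.541, 0.266, 0.081], [0.533, 0.266, 0.081], [0.533, 0.267, 0.077], [0.515, 0.261, 0.081], [0.517, 0.263, 0.078], [0.515, 0.267, 0.078], [0.499, 0.258, 0.079], [0.496, 0.262, 0.079], [0.517, 0.321, 0.077], [0.504, 0.32, 0.079], [0.505, 0.324, 0.078], [0.512, 0.334, 0.078], [0.497, 0.325, 0.079], [0.51, 0.337, 0.078], [0.495, 0.329, 0.079], [0.503, 0.342, 0.082], [0.513, 0.349, 0.079], [0.498, 0.339, 0.078], [0.509, 0.349, 0.077], [0.493, 0.342, 0.079], [0.507, 0.352, 0.077], [0.514, 0.37, 0.085], [0.503, 0.357, 0.08], [0.514, 0.375, 0.085], [0.5, 0.366, 0.085], [0.488, 0.355, 0.082], [0.504, 0.379, 0.09], [0.492, 0.368, 0.087]]
```

View pics/scene0.png

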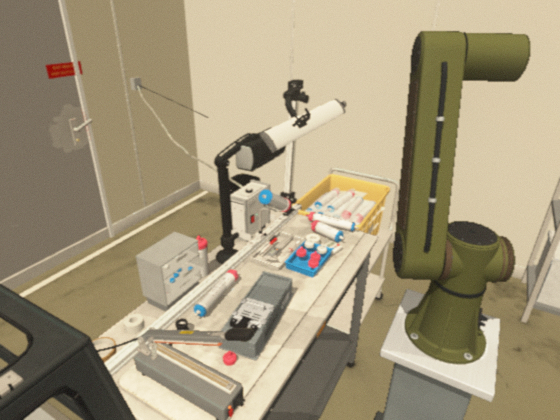

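View pics/top0.png

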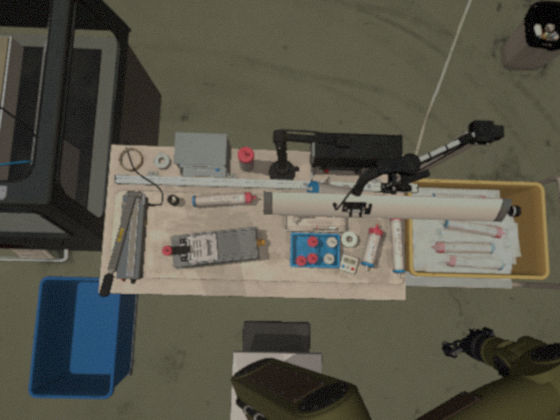

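The scene view shows the grey box in the middle (about 260,315), with the tab end towards the camera and the red cap beside it. In the top view the box spans columns 170–262 and rows 228–266, with the cap at (167,250) and the lamp bar starting at column 265. Next I retract, swing left and take a wrist look.

```bash
cat >> h.py <<'E'
from scipy.spatial.transform import Rotation as R
def pose():
    T=np.eye(4);T[:3,:3]=R.from_rotvec(bot.current_orientation()).as_matrix();T[:3,3]=bot.current_eef_pos();return T
def down(yaw): return np.pi*np.array([np.cos(yaw/2),np.sin(yaw/2),0])
E
python3 - <<'E'
from h import *
W=np.load("top0.npy"); p=W[(W[...,2]>.47)&(W[...,2]<.6)&(W[...,0]>.35)]; print("bar",np.nanpercentile(p,[1,50,99],axis=0).round(3))
a=-1.135
bot.move_ptp([.42*np.cos(a),.42*np.sin(a),.25],bot.current_orientation())
q=np.array(bot.current_qpos()); print(q.round(3)); q[0]=.45; bot.move_joints(q)
yaw=.134
bot.move_ptp([.47,.25,.32],down(yaw)); bot.move_gripper(0)
T=pose(); im,d=bot.snapshot("wrist"); save("w1.png",im); W=cloud("wrist",d,T); np.save("w1.npy",W)
for t in("tab_pad","cover","grip_rib"):
    for o in bot.outline_of("wrist",t)[:1]:
        p=W[o["region"]]; print(t,round(o["score"],2),np.round(o["xy"]),np.nanpercentile(p,[2,50,98],axis=0).round(3).tolist())
for lo,hi in((.05,.1),(.0775,.084)):
    m=(W[...,2]>lo)&(W[...,2]<hi)&(abs(W[...,0]-.517)<.09)&(W[...,1]>.04)&(W[...,1]<(.4 if lo<.06 else .29))
    n,l=cv2.connectedComponents(m.astype(np.uint8)); k=np.argmax(np.bincount(l[l>0])) if 0 else 1+np.argmax(np.bincount(l.ravel())[1:]); q=W[l==k]
    print(lo,len(q),cv2.minAreaRect((q[:,:2]*1000).astype(np.float32)),q[:,2].mean())
print(bot.current_time_s(),bot.current_qpos(),bot.current_eef_pos(),bot.current_gripper_width())
E
```

```text
bar [[ 0.58  -0.568  0.493]
 [ 0.608 -0.267  0.532]
 [ 0.76   0.043  0.599]]
[-1.135 -0.043 -0.352  1.26  -0.     1.571]
tab_pad 0.77 [317.  93.] [[0.489, 0.32, 0.061], [0.505, 0.352, 0.081], [0.52, 0.377, 0.089]]
cover 0.75 [317. 155.] [[0.471, 0.229, 0.062], [0.515, 0.278, 0.064], [0.559, 0.325, 0.082]]
grip_rib 0.91 [316. 152.] [[0.472, 0.229, 0.062], [0.515, 0.278, 0.064], [0.559, 0.325, 0.082]]
0.05 17601 ((520.5787963867188, 236.75848388671875), (112.08342742919922, 298.47943115234375), 7.867457389831543) 0.06379600566931283
0.0775 261 ((517.135009765625, 261.67108154296875), (54.915618896484375, 6.791097164154053), 7.562585830688477) 0.08133818782659243
5.175 [4.88880380e-01 1.64565191e-01 2.69431174e-02 1.43318892e+00
 1.98869327e-05 1.92563225e+00] [0.47001868 0.25003494 0.31997701] -0.0001556347408531517
```

View pics/w1.png

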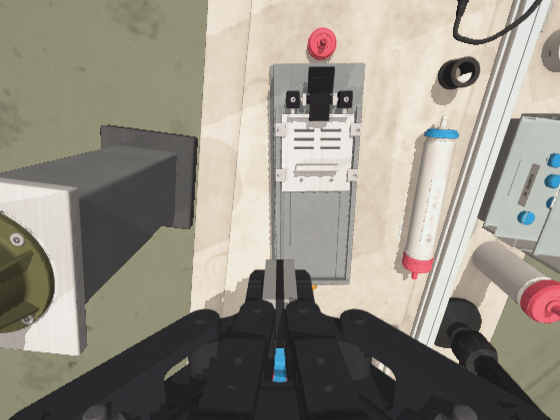

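The wrist view shows the tab pad at (320,80), the rib at (317,168) and the cap at (322,42), clear of the pad. The box fit and the rib agree to within 1 mm. Pressing the tab now.

```bash
cat >> h.py <<'E'
yaw=.135; C=np.array([.5204,.2362])
def L(x,y,z): 
    c,s=np.cos(yaw),np.sin(yaw); return [C[0]+c*x-s*y,C[1]+s*x+c*y,z]
def local(p):
    d=np.array(p)[...,:2]-C; c,s=np.cos(yaw),np.sin(yaw); return np.stack([c*d[...,0]+s*d[...,1],-s*d[...,0]+c*d[...,1]],-1)
E
python3 - <<'E'
from h import *
bot.line_to(L(0,.130,.16),feed=.2,ori=down(yaw)); bot.line_to(L(0,.130,.1),feed=.1)
f0=np.array(bot.current_ft_force())
for z in(.088,.084,.081,.079,.0775,.076):
    r=bot.line_to(L(0,.130,z),feed=.04,until_force=25)
    print(z,r,np.array(bot.current_eef_pos()).round(4),(np.array(bot.current_ft_force())-f0).round(1))
    if r or abs(bot.current_ft_force()[2]-f0[2])>22: break
bot.hold(.2); print((np.array(bot.current_ft_force())-f0).round(1))
bot.line_to(L(0,.130,.13),feed=.15)
bot.line_to(L(0,.09,.20),feed=.2)
T=pose(); im,d=bot.snapshot("wrist"); save("w2.png",im); W=cloud("wrist",d,T)
m=(W[...,2]>.0775)&(W[...,2]<.084)&(abs(local(W)[...,0])<.05)&(local(W)[...,1]<.05)&(local(W)[...,1]>-.1)
print(m.sum(),np.median(local(W)[m],0) if m.any() else None,bot.current_time_s())
E
```

```text
0.088 False [0.5027 0.3649 0.0877] [-0.1  1.3 -0.3]
0.084 False [0.5028 0.3649 0.0838] [ 0.8  1.1 -1.2]
0.081 False [0.5027 0.3649 0.0808] [-1.1  1.9 -0.4]
0.079 False [0.5028 0.365  0.0788] [ 0.2  1.8 -0.3]
0.0775 False [0.5028 0.365  0.0774] [ 0.5  1.4 -0.4]
0.076 False [0.5029 0.3649 0.0759] [ 1.   1.4 -0.2]
[-0.2  1.5 -0.4]
315 [0.00088913 0.02780629] 10.0833
```

View pics/w2.png

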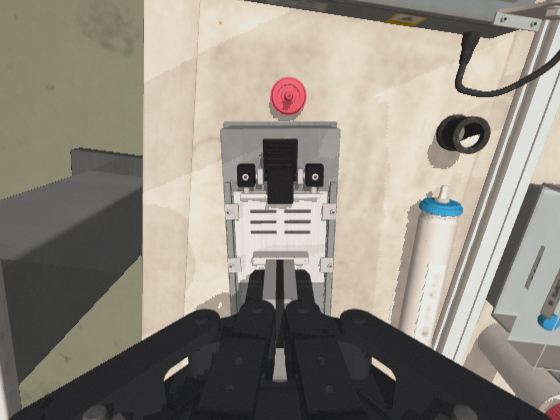

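The cover is still seated: the rib (row 257) sits against the keepers (rows 212 and 265) in the same ratio as before, and there was no vertical force. I'll check where the fingertips are relative to the pad.

```bash
python3 - <<'E'
from h import *
bot.line_to(L(0,.130,.10),feed=.2)
T=pose(); im,d=bot.snapshot("wrist"); W=cloud("wrist",d,T); save("w3.png",im)
Pt=(W-T[:3,3])@T[:3,:3]
m=(abs(Pt[...,0])<.03)&(abs(Pt[...,1])<.04)&(abs(Pt[...,2])<.03)
for lo in np.arange(-.03,.03,.005):
    k=m&(Pt[...,2]>=lo)&(Pt[...,2]<lo+.005)
    if k.sum(): print(round(lo,3),k.sum(),np.nanpercentile(Pt[k],[2,50,98],axis=0).round(3).tolist())
c=bot.calibration("wrist");H=np.linalg.inv(np.array(c["hand_eye"]));p=np.array(c["mtx"])@H[:3,3];print("TCP px",p[:2]/p[2],T[:3,3])
im,d=bot.snapshot("scene"); 
c=bot.calibration("scene");e=np.array(c["extrinsics"])
for n,X in(("tcp",T[:3,3]),("pad",L(0,.128,.085))):
    p=np.array(c["mtx"])@(e@np.append(X,1))[:3];print(n,p[:2]/p[2])
u,v=(p[:2]/p[2]).astype(int); crop=cv2.resize(im[max(0,v-60):v+60,u-80:u+80],(400,300),interpolation=cv2.INTER_CUBIC)
a=cv2.resize(cv2.imread("pics/w3.png"),(400,300)); cv2.imwrite("pics/v3.png",np.hstack([a,crop[:,:,::-1]]))
print(bot.current_time_s())
E
```

```text
0.005 4 [[-0.013, -0.013, 0.01], [-0.002, -0.013, 0.01], [0.011, -0.012, 0.01]]
0.01 961 [[-0.014, -0.013, 0.01], [-0.0, -0.008, 0.013], [0.014, 0.001, 0.015]]
0.015 788 [[-0.014, -0.0, 0.015], [-0.0, 0.007, 0.017], [0.014, 0.015, 0.02]]
0.02 417 [[-0.029, 0.013, 0.02], [-0.01, 0.02, 0.024], [0.029, 0.029, 0.025]]
0.025 733 [[-0.03, 0.012, 0.025], [0.016, 0.021, 0.026], [0.03, 0.04, 0.03]]
TCP px [279.66665607 251.38822978] [0.5028116  0.36509258 0.10008057]
tcp [239.21712986 321.34089221]
pad [239.71055268 324.86979762]
10.875
```

View pics/v3.png

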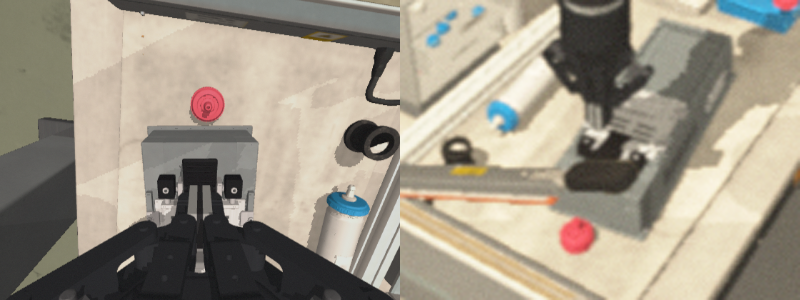

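```bash
python3 - <<'E'
from h import *
def tipdepth():
    T=pose(); im,d=bot.snapshot("wrist"); W=cloud("wrist",d,T); Pt=(W-T[:3,3])@T[:3,:3]
    for r in(225,235,245,255,265,275,290,310,330): print(r,[(round(float(d[r,c]),3),Pt[r,c].round(3).tolist()) for c in(270,290)])
    return im
im=tipdepth(); f0=np.array(bot.current_ft_force()); print(f0)
bot.line_to(L(0,.130,.077),feed=.04,until_force=25)
print(bot.current_eef_pos(),bot.current_ft_force(),np.array(bot.current_tau()).round(2),bot.current_gripper_width())
im2=tipdepth()
cv2.imwrite("pics/v4.png",cv2.resize(np.hstack([im[150:350,180:380],im2[150:350,180:380]]),(800,400))[:,:,::-1])
print(bot.current_time_s())
E
```

```text
225 [(0.196, [-0.006, -0.012, 0.012]), (0.195, [0.006, -0.012, 0.011])]
235 [(0.2, [-0.006, -0.004, 0.015]), (0.202, [0.006, -0.004, 0.016])]
245 [(0.205, [-0.006, 0.003, 0.017]), (0.205, [0.007, 0.004, 0.018])]
255 [(0.211, [-0.006, 0.012, 0.021]), (0.211, [0.007, 0.012, 0.021])]
265 [(0.148, [-0.004, -0.011, -0.038]), (0.147, [0.005, -0.011, -0.039])]
275 [(0.139, [-0.004, -0.011, -0.048]), (0.138, [0.004, -0.012, -0.048])]
290 [(0.127, [-0.004, -0.011, -0.06]), (0.127, [0.004, -0.012, -0.06])]
310 [(0.112, [-0.003, -0.013, -0.075]), (0.112, [0.003, -0.013, -0.075])]
330 [(0.103, [-0.003, -0.012, -0.084]), (0.103, [0.003, -0.012, -0.085])]
[-0.07437216 -0.04273167  0.05500955]
[0.5028795  0.36501858 0.07692163] [ 0.9190295  -0.40212695 -0.0291722 ] [-1.000e-02 -5.779e+01  3.110e+01  1.000e-02 -0.000e+00 -0.000e+00] 0.00014403411129152504
225 [(0.201, [-0.006, -0.01, 0.017]), (0.201, [0.006, -0.01, 0.018])]
235 [(0.204, [-0.006, -0.003, 0.018]), (0.203, [0.006, -0.003, 0.017])]
245 [(0.174, [-0.005, -0.009, -0.011]), (0.173, [0.005, -0.009, -0.012])]
255 [(0.177, [-0.005, -0.002, -0.01]), (0.179, [0.006, -0.002, -0.008])]
265 [(0.147, [-0.004, -0.011, -0.039]), (0.145, [0.005, -0.012, -0.04])]
275 [(0.139, [-0.004, -0.011, -0.047]), (0.137, [0.004, -0.012, -0.049])]
290 [(0.127, [-0.004, -0.012, -0.06]), (0.127, [0.004, -0.012, -0.06])]
310 [(0.111, [-0.003, -0.013, -0.076]), (0.112, [0.004, -0.013, -0.075])]
330 [(0.103, [-0.003, -0.012, -0.085]), (0.103, [0.003, -0.012, -0.085])]
11.7
```

View pics/v4.png

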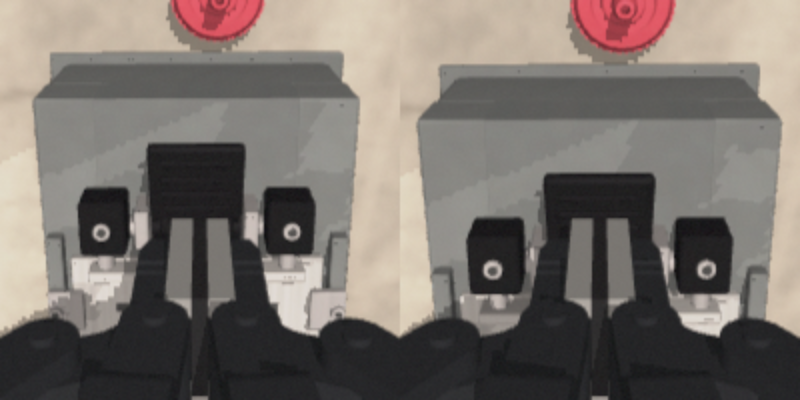

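The picture and depth show the fingertips ending about 33 mm short of the reported TCP (tip row ~259, tool z ≈ -0.033). The pad is untouched. I'll descend until contact to measure the real offset, then press.

```bash
python3 - <<'E'
from h import *
f0=np.array(bot.current_ft_force())
r=bot.line_to(L(0,.130,.042),feed=.04,until_force=4)
z0=bot.current_eef_pos()[2]; print("contact",r,z0,np.array(bot.current_ft_force())-f0)
if r:
    for k in range(1,9):
        bot.line_to(L(0,.130,z0-.002*k),feed=.03,until_force=25)
        f=np.array(bot.current_ft_force())-f0; print(bot.current_eef_pos()[2].round(4),f.round(1))
        if abs(f[2])>20: break
T=pose(); im,d=bot.snapshot("wrist"); W=cloud("wrist",d,T); save("w5.png",im)
Pt=(W-T[:3,3])@T[:3,:3]
for rr in range(235,280,5): print(rr,Pt[rr,270].round(3),W[rr,270].round(3))
print(bot.current_time_s())
E
```

```text
contact True 0.05704908086858823 [ 1.39697869 -0.10673479  1.65523081]
0.0554 [-0.3  1.1  3.1]
0.0537 [-0.9  2.5  5.5]
0.0517 [-0.7  1.7  5.6]
0.0499 [-0.5  3.5  7. ]
0.0485 [-2.2  3.5  9.7]
0.0475 [-3.3  2.5 16.6]
0.0472 [-8.6 -0.7 29.1]
235 [-0.005 -0.015 -0.013] [0.496 0.382 0.06 ]
240 [-0.005 -0.012 -0.012] [0.497 0.379 0.06 ]
245 [-0.005 -0.009 -0.012] [0.497 0.376 0.059]
250 [-0.005 -0.014 -0.028] [0.497 0.38  0.075]
255 [-0.005 -0.011 -0.028] [0.497 0.377 0.075]
260 [-0.005 -0.011 -0.034] [0.497 0.378 0.081]
265 [-0.004 -0.012 -0.039] [0.497 0.378 0.086]
270 [-0.004 -0.012 -0.044] [0.498 0.378 0.091]
275 [-0.004 -0.012 -0.049] [0.498 0.378 0.096]
14.0583
```

```bash
python3 - <<'E'
from h import *
bot.line_to(L(0,.130,.09),feed=.12); bot.line_to(L(0,.10,.17),feed=.25)
T=pose(); im,d=bot.snapshot("wrist"); save("w6.png",im); W=cloud("wrist",d,T); l=local(W)
m=(W[...,2]>.0775)&(W[...,2]<.084)&(abs(l[...,0])<.04)&(l[...,1]<.05)&(l[...,1]>-.1)
print("rib",m.sum(),np.nanpercentile(l[m],[2,50,98],axis=0).round(4).tolist())
m=(abs(l[...,0])<.01)&(abs(l[...,1]-.139)<.003); print("pad edge z",np.nanmedian(W[...,2][m]))
print(bot.current_time_s(),bot.current_ft_force())
E
```

```text
rib 0 [nan, nan]
pad edge z 0.08788039986634175
15.1417 [-0.63541526 -0.08810064 -0.22101137]
  return np.nanmean(a, axis, out=out, keepdims=keepdims)
```

View pics/w6.png

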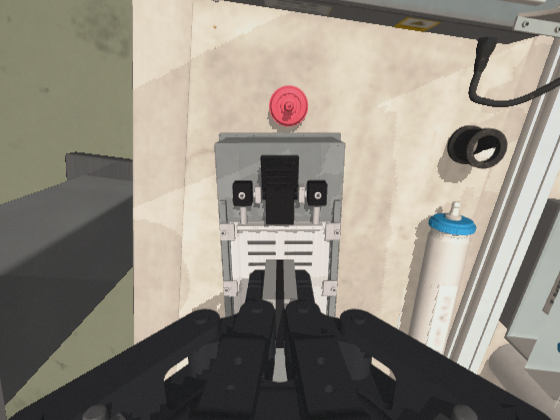

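The pins are out and the rear flange (row 228) is level with the keepers, so the cover has popped, and the pad is back at rest. Pushing the rib now, with the 30 mm tip offset applied.

```bash
python3 - <<'E'
from h import *
Z=.040
bot.line_to(L(0,.050,.10),feed=.2)
r=bot.line_to(L(0,.050,Z),feed=.07,until_force=5); print("down",r,bot.current_eef_pos()[2])
assert not r
f0=np.array(bot.current_ft_force())
for y in(.038,.026,.01,-.01,-.03,-.05,-.066):
    r=bot.line_to(L(0,y,Z),feed=.06,until_force=15)
    print(y,r,local(bot.current_eef_pos()).round(4),(np.array(bot.current_ft_force())-f0).round(1))
    if r: break
print(bot.current_time_s())
E
```

```text
down False 0.04042540086011732
0.038 False [0.0002 0.0375] [-0.4 -1.5 -0.4]
0.026 False [-0.      0.0255] [ 0.2 -1.5 -1.3]
0.01 False [-0.0001  0.0093] [-0.2 -1.6 -0.4]
-0.01 False [-0.     -0.0107] [ 0.1 -1.7 -0.1]
-0.03 False [-0.     -0.0307] [-0.9 -1.1  0.5]
-0.05 False [-0.     -0.0507] [-0.3 -1.1 -0.9]
-0.066 False [-0.     -0.0667] [ 0.1 -0.8 -1. ]
19.7167
```

```bash
python3 - <<'E'
from h import *
bot.line_to(L(0,-.056,.040),feed=.06); bot.line_to(L(0,-.056,.12),feed=.15); bot.line_to(L(-.05,-.13,.22),feed=.3)
T=pose(); im,d=bot.snapshot("wrist"); save("w7.png",im); W=cloud("wrist",d,T); l=local(W)
m=(W[...,2]>.0775)&(W[...,2]<.084)&(abs(l[...,0])<.04)&(l[...,1]<.06)&(l[...,1]>-.14)
print("rib",m.sum(),np.nanpercentile(l[m],[2,50,98],axis=0).round(4).tolist())
m=(abs(l[...,0])<.01)&(abs(l[...,1]-.139)<.003); print("pad edge z",np.nanmedian(W[...,2][m]))
print(bot.current_time_s(),bot.current_ft_force())
E
```

```text
rib 522 [[-0.0274, -0.0851], [-0.0013, -0.0813], [0.0255, -0.0778]]
pad edge z nan
21.3667 [-0.78565947  0.67223683  0.43579021]
  return np.nanmean(a, axis, out=out, keepdims=keepdims)
```

View pics/w7.png

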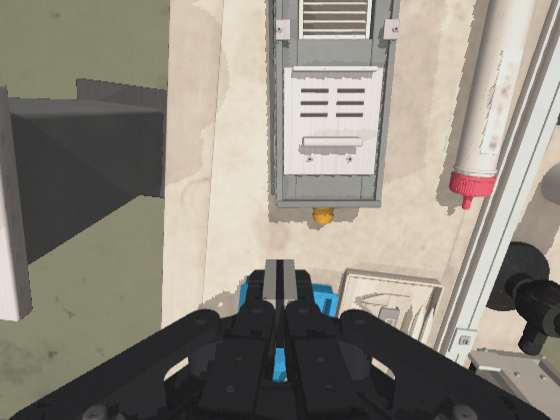

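The cover lies flat and square on the landing: rear flange at row 70, rib at row 140, filter open at the top of the picture. The rib is at y = -81 mm, which puts the cover's origin at about -65 mm. Handing in.

```bash
python3 - <<'E'
from h import *
bot.hold(.3); bot.sign_off()
E
```

```text
the job is handed in; nothing more can be done
```

The snap tab was pressed, the cover popped free, and I pushed it by its rib onto the landing and handed the job in at about 22 s of the 42 s allowed.

- **Cover:** The last wrist picture shows it flat and square between the guides, with the filter fully uncovered. The measured rib position puts the cover's origin at y ≈ -65 mm of the box frame (allowed -98 to -42) and x ≈ -1 mm.
- **Tab:** After I let go, the pad's outer edge measured about 88 mm high, so it had sprung back. A repeat of that check after the push gave no reading because the tab was out of view.
- **Robot:** The gripper was clear, at 0.22 m, with the tool force near zero.
- **Disagreement with the description:** The closed fingertips end about 30 mm short of the stated TCP. My first two presses therefore stopped above the pad without touching it. I measured the offset from depth and from contact, and used it for the press that worked and for the push.
- **Not confirmed:** The force readings during the push were within noise, so the position of the cover rests on the picture and depth alone. I did not re-measure the loose things on the bench. The cap and loupe were last seen standing just after the press, and the robot came nowhere near the others.

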